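# Hold a set-screw collar on the shaft flat for the hex key

## Task

Feel for the flats of the actuator's upright spindle with the bare fingers and turn the spindle until one flat faces the hex key that waits in its guide. Then pick up the loose collar and slide it down over the spindle with its set screw on that flat and facing the key, at the key's height, so that the key could be pushed straight into the screw. Finish while still holding the collar there in the gripper, level and clear of the housing below; do not let go, and leave the other tools alone.

Things in the scene. Friction and masses are not known exactly. Their poses are not given: they have to be found in the camera images.
- actuator: Gear actuator fixed to the trolley: plate 150 x 130 mm, round aluminium housing 84 mm across (104 at its foot) and 58 mm high with a boss 36 mm across up to 65 mm, black motor can out to -y (48 mm thick, up to 60 mm high, to 143 mm from the spindle). Origin on the spindle axis at the trolley top, z up, +x from the spindle towards the hex key.
- spindle_top (a point): Top of the upright steel spindle, on its axis, 125 mm above the trolley. Diameter 20 mm, from the boss (65 mm high) up; two opposite flats all along it, 13 mm apart; top 2 mm chamfered. This point is fixed to the actuator and has its axes: it does not turn with the spindle, and where the flats face is not given.
- spindle_grip (a point): Point on the spindle axis 105 mm high, to feel or grip it. Fixed to the actuator as well. The spindle turns freely all round, friction 0.05 N m, and stays as left. Fingers closed on the flats stop 13 mm apart, on the round 20 mm; with their line off the flats' normal by a, 20 cos(49.5 deg - a) mm for a up to 49.5 deg. Either flat will do.
- key_tip (a point): Tip of the fixed hex key, a 6 mm rod level along the actuator's x, pointing at the spindle axis: 62 mm from it, 95 mm high (30 mm above the boss). Axes as the actuator's. Its grey guide (26 mm wide, up to 108 mm high) stands 90 to 120 mm from the spindle axis, its black T-handle (80 mm long) ends 158 mm from it.
- collar: Loose steel collar lying flat, about 0.16 kg, 40 mm in diameter, 24 mm high, bore 22.4 mm right through. Origin at the centre of its underside, z up along the bore. Grip flats on its +y and -y sides, 20 mm long, 42 mm apart. On +x a lug 15 mm wide, 18 mm high, reaching 28 mm from the axis, with the set screw.
- collar_mid (a point): Centre of the collar, on the bore's axis 12 mm above its underside. At this height the screw's tip, 7.5 mm wide and high, stands into the bore to 7.5 mm from the axis on the lug's side: it passes down the spindle only over a flat (6.5 mm from the axis), square to it within about 10 degrees, and then keeps collar and spindle turning together.
- screw_face (a point): Outer end of the set screw in the collar's lug: 28 mm from the collar's axis on its +x side, 12 mm above its underside. The collar's axes.
- spray_can: Bystander: spray can 62 mm in diameter, 190 mm high, upright; origin under its centre.
- tape: Bystander: roll of tape lying flat, 90 mm in diameter, 24 mm high; origin under its centre.
- spanner: Bystander: open-ended spanner 170 mm long lying flat.
- socket: Bystander: small steel socket 26 mm in diameter, 36 mm high, upright; origin under its centre.
Things that resemble listed ones, but are neither listed nor needed, are in the scene too. Leave any red or yellow look-alike of the collar alone.

How it is judged:
By the outcome, as a careful person would: the job done as asked, in the order asked, and still so for the second after the job is handed in, while the arm keeps its last pose, push and grip.
It also fails if it takes over 72 s, if anything falls off the work surface, if the arm or the gripper's body presses on something with over 40 N, if the wrist force passes 120 N, or if a joint passes its speed limit or range.

## Robot

A 6-joint arm with a two-finger parallel gripper is mounted at the origin on the work surface. World frame = base frame: x ahead of the robot, y to its left, z up, the work surface at z = 0. Lengths are in m, angles in degrees, forces in N, time in s.
With the tool pointing down it reaches from about 0.325 to 0.85 m from the base axis. Payload 15.5 kg.
Tool frame: the origin (TCP) lies midway between the tips of the shut fingers; the grasp point (between the pads) lies 19 mm behind it; y points along the fingers, x is the direction in which the jaws open and shut, and the axes are right-handed (so a half turn about y gives the same grasp; the last joint's range is limited). The gripper opens to 91 mm and grips with 3 to 60 N. Pads are 32 mm wide; open, the fingers measure 118 mm over their backs; the gripper's body (76 mm by 178 mm) begins 60 mm behind the grasp point.
Start: joints at [67.007, 28.281, 77.091, -0, 74.628, -5.472], TCP at [0.188, 0.596, 0.18] pointing down, gripper open.
Joint ranges: [-166.48, 166.48], [-47.26, 123.95], [12.59, 153.08], [-70.14, 250.14], [6.76, 159.57], [-176.63, 176.63]. Speed limits (degrees/s): [108.29, 108.29, 147.25, 172.46, 172.46, 172.46].

## Interface

Orientations are given as a 3x3 rotation matrix whose columns are the frame's x, y, z axes.
In Python, from bench import ctrl gives the robot as it stands. The module is installed in compiled form; this text tells all that it offers. Calls block until the motion is done:
- ctrl.goto(position, orientation): joint-space move of the TCP to a pose.
- ctrl.move_l(position, vel=0.15, ori=None, contact_N=None): straight line of the TCP; ori=None keeps the orientation; vel is the mean speed in m/s. With contact_N (N) it stops when the force on the tool has changed by that much, and returns True; else False.
- ctrl.movej(angles): joint-space move.
- ctrl.command_gripper(opening): opening from 0.0 (shut) to 1.0 (fully open); the grip force is fixed at half the most; returns when the fingers have stopped.
- ctrl.sleep(seconds).
- ctrl.ik(position, orientation): joint angles nearest the present ones, or None.
- ctrl.read_camera(name): name is "scene" or "top" or "wrist"; returns the picture (384x512x3 uint8, blue, green, red); there is no depth.
- ctrl.camera_params(name): a dict with "fx", "fy", "cx", "cy" (pixels), "pose" (4x4, takes a point from camera to world coordinates); the wrist camera has in their place "T_tool_cam" (4x4, takes a point from camera to tool coordinates, whose origin is the TCP and whose axes are the tool frame's). Camera axes: x right, y up, looking along -z (the intrinsics and any distortion apply to the point x, -y, -z); pixel columns grow to the right and rows downward; lengths in m; the calibration is good to about 2 mm. The wrist camera is an equidistant fisheye: a pixel r from the principal point sees the ray r / f radians off the axis. A picture is of the moment at which its call begins: read the wrist's pose just before it. camera_params takes no time and is no camera call.
A pose or a line that the arm cannot do raises ctrl.MotionError and nothing moves.
- ctrl.sign_off(): hands the job in, once; it reports no verdict.
Readings, each from a call of its own:
- ctrl.current_t(): time.
- ctrl.current_q(): joint angles.
- ctrl.current_dq(): joint speeds.
- ctrl.current_effort(): joint torques, N m.
- ctrl.current_tool_pos(): TCP position.
- ctrl.current_eef_rot(): TCP orientation.
- ctrl.current_contact_force(): force on the tool from outside, world axes, zero at the start.
- ctrl.current_wrist_torque(): the same for the moment, N m.
- ctrl.current_grip_width(): opening from 0.0 (shut) to 1.0 (fully open).
Only numpy, scipy, OpenCV 4.12 (cv2) and the standard library are available. Lean on these libraries where they do the work, as an engineer would, in place of code of your own. Each camera call takes 0.05 s, during which the arm holds its last target.

## Working session

There is one attempt and no reset: what is moved stays moved. The work goes in short steps, each a Python script; the robot and the scene stay as the last script left them, time stands still between calls to the robot, and variables do not carry over. Pictures are saved under pics/ and viewed, and the job is handed in when it is done.

```bash
mkdir -p pics; ls; python3 - <<'E'
from bench import ctrl
import cv2, numpy as np
np.set_printoptions(precision=4,suppress=True)
for n in ("scene","top","wrist"):
    cv2.imwrite(f"pics/{n}0.png",ctrl.read_camera(n)); print(n,ctrl.camera_params(n))
print(ctrl.current_t(),ctrl.current_tool_pos(),ctrl.current_eef_rot(),ctrl.current_grip_width())
E
```

```text
pics
scene {'fx': 371.6504183610665, 'fy': 371.6504183610665, 'cx': 254.8781715460885, 'cy': 194.2814062346839, 'pose': array([[ 0.6278, -0.4675,  0.6224,  0.9761],
       [ 0.7781,  0.3551, -0.5182, -0.2927],
       [ 0.0213,  0.8096,  0.5866,  0.5506],
       [ 0.    ,  0.    ,  0.    ,  1.    ]])}
top {'fx': 347.77101641093196, 'fy': 347.77101641093196, 'cx': 263.07935023355833, 'cy': 187.83214851892922, 'pose': array([[ 0.0124,  0.989 , -0.1476,  0.4059],
       [-0.9998,  0.0103, -0.0146,  0.1059],
       [-0.0129,  0.1478,  0.9889,  0.9321],
       [ 0.    ,  0.    ,  0.    ,  1.    ]])}
wrist {'fx': 297.3186396354542, 'fy': 297.3186396354542, 'cx': 251.79055063702768, 'cy': 193.5801823454657, 'T_tool_cam': array([[ 1.    , -0.0007, -0.0007, -0.0003],
       [-0.0005,  0.2774, -0.9608, -0.205 ],
       [ 0.0009,  0.9608,  0.2774,  0.0771],
       [ 0.    ,  0.    ,  0.    ,  1.    ]])}
0.15 [0.188  0.5957 0.1796] [[ 0.301  -0.0004 -0.9536]
 [ 0.9536 -0.0009  0.301 ]
 [-0.0009 -1.      0.0001]] 1.0033188526400956
```

View pics/scene0.png

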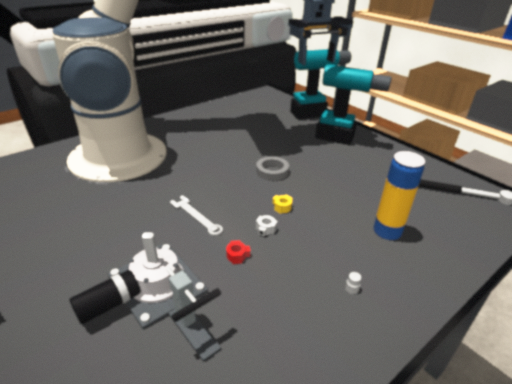

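View pics/top0.png

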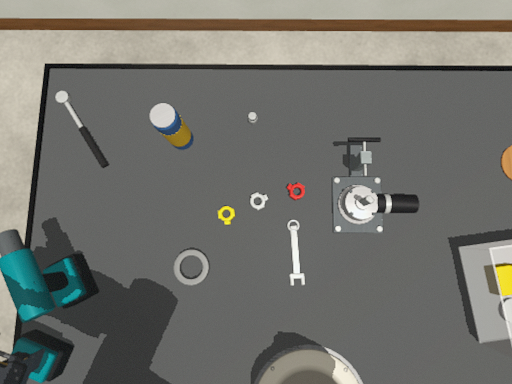

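View pics/wrist0.png

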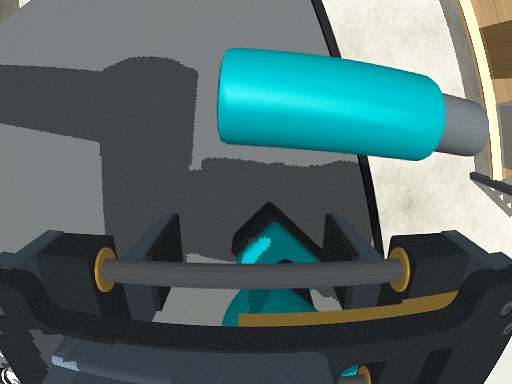

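The scene shows the actuator (spindle top near (149,236)) and the silver collar near (266,225). In the top view the collar is near (258,201), the spindle near (368,198), the key and its T-handle are up-image at (365,140), and the motor is on the right.

```bash
cat > h.py <<'E'
from bench import ctrl
import cv2, numpy as np
np.set_printoptions(precision=4,suppress=True)
def ray(n,u,v,tp=None,R=None):
    p=ctrl.camera_params(n)
    if n!="wrist":
        T=p["pose"]; d=np.array([(u-p["cx"])/p["fx"],-(v-p["cy"])/p["fy"],-1.])
    else:
        a=np.array([u-p["cx"],v-p["cy"]])/p["fx"]; r=np.hypot(*a)+1e-12
        d=np.array([np.sin(r)*a[0]/r,-np.sin(r)*a[1]/r,-np.cos(r)])
        W=np.eye(4); W[:3,:3]=R; W[:3,3]=tp; T=W@p["T_tool_cam"]
    d=T[:3,:3]@d; return T[:3,3],d/np.linalg.norm(d)
def onz(n,u,v,z,tp=None,R=None):
    o,d=ray(n,u,v,tp,R); return o+d*(z-o[2])/d[2]
def proj(n,P,tp=None,R=None):
    p=ctrl.camera_params(n)
    if n!="wrist": T=p["pose"]
    else:
        W=np.eye(4); W[:3,:3]=R; W[:3,3]=tp; T=W@p["T_tool_cam"]
    c=T[:3,:3].T@(np.asarray(P)-T[:3,3]); a=np.array([c[0],-c[1]]); z=-c[2]
    if n!="wrist": return a/z*p["fx"]+[p["cx"],p["cy"]]
    rr=np.hypot(*a); return a/rr*np.arctan2(rr,z)*p["fx"]+[p["cx"],p["cy"]]
def tri(r):
    A=np.zeros((3,3));b=np.zeros(3)
    for o,d in r:
        M=np.eye(3)-np.outer(d,d);A+=M;b+=M@o
    x=np.linalg.solve(A,b); return x,[np.linalg.norm((np.eye(3)-np.outer(d,d))@(x-o)) for o,d in r]
def snap(n,name):
    tp=ctrl.current_tool_pos();R=ctrl.current_eef_rot();im=ctrl.read_camera(n);cv2.imwrite(f"pics/{name}.png",im);return im,np.array(tp),np.array(R)
E
python3 - <<'E'
from h import *
t=cv2.imread("pics/top0.png");s=cv2.imread("pics/scene0.png")
cv2.imwrite("pics/ta.png",cv2.resize(t[125:245,220:430],None,fx=3.8,fy=3.8,interpolation=cv2.INTER_CUBIC))
cv2.imwrite("pics/sa.png",cv2.resize(s[180:370,60:300],None,fx=3.1,fy=3.1,interpolation=cv2.INTER_CUBIC))
E
```

```text
(no output)
```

View pics/ta.png

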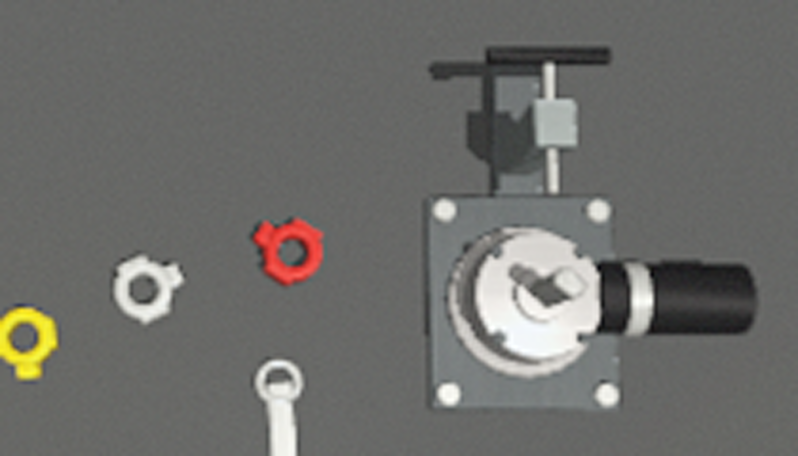

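View pics/sa.png

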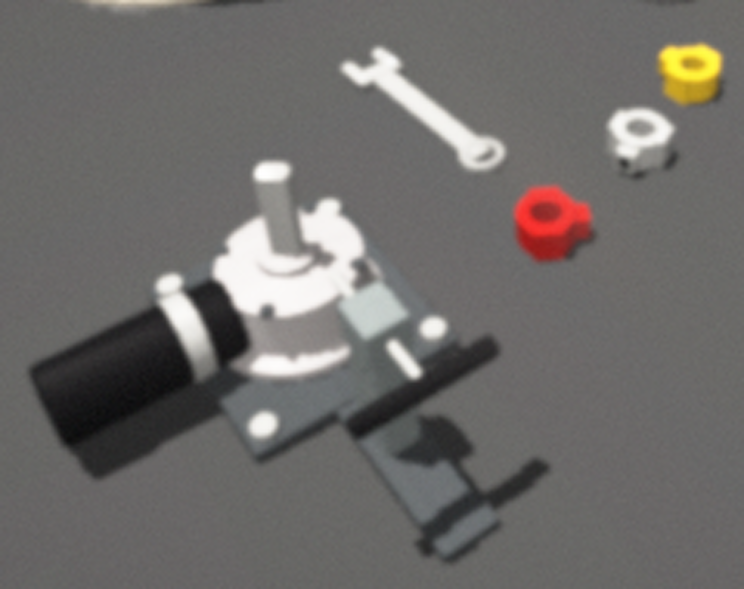

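```bash
python3 - <<'E'
from h import *
Z=lambda u,v:(220+u/3.8,125+v/3.8)
S=lambda u,v:(60+u/3.1,180+v/3.1)
print("tip tri",tri([ray("top",*Z(570,280)),ray("scene",*S(272,171))]), onz("top",*Z(570,280),.125),onz("scene",*S(272,171),.125))
sc=[onz("top",*Z(*p),.012) for p in [(444,210),(598,210),(449,394),(606,394)]]
print("screws",sc, np.mean(sc,0))
d=(sc[0]+sc[1]-sc[2]-sc[3]);print(np.degrees(np.arctan2(d[1],d[0])))
d=(sc[0]+sc[2]-sc[1]-sc[3]);print(np.degrees(np.arctan2(d[1],d[0]))-90)
k=[onz("top",*Z(*p),.095) for p in [(553,190),(549,64),(487,54),(610,54)]];print("key",k)
d=k[1]-k[0];print(np.degrees(np.arctan2(d[1],d[0])));d=k[2]-k[3];print(np.degrees(np.arctan2(d[1],d[0]))-90)
# collar mask
im=cv2.imread("pics/top0.png");g=cv2.cvtColor(im,cv2.COLOR_BGR2HSV)
m=((g[...,2]>140)&(g[...,1]<50)).astype(np.uint8)
n,l,st,c=cv2.connectedComponentsWithStats(m)
for i in range(n):
    if st[i,4]>30 and 200<c[i,0]<440 and 100<c[i,1]<260: print(i,st[i],c[i])
hole=Z(145,290); lug=Z(177,273)
a=onz("top",*hole,.024);b=onz("top",*lug,.02);print("collar",a,b,np.degrees(np.arctan2(*(b-a)[[1,0]])))
E
```

```text
tip tri (array([ 0.5037, -0.1324,  0.1221]), [np.float64(0.00024332266846931506), np.float64(0.00024332266846937908)]) [ 0.5035 -0.1313  0.125 ] [ 0.5067 -0.1336  0.125 ]
screws [array([ 0.5658, -0.0777,  0.012 ]), array([ 0.5669, -0.1857,  0.012 ]), array([ 0.437 , -0.0787,  0.012 ]), array([ 0.4383, -0.1866,  0.012 ])] [ 0.502  -0.1322  0.012 ]
0.4169322510417475
0.6345447947546745
key [array([ 0.5651, -0.1312,  0.095 ]), array([ 0.6485, -0.1311,  0.095 ]), array([ 0.6549, -0.0911,  0.095 ]), array([ 0.6556, -0.1709,  0.095 ])]
0.007244521315393173
0.491132106532163
0 [     0     18    512    366 154031] [259.8415 216.1006]
5 [248 112  10  11  69] [252.1449 116.4203]
6 [361 142  11  22 159] [365.6038 154.7925]
8 [364 164   3  12  34] [365.  169.5]
11 [374 177   7   7  32] [377.2188 180.0625]
12 [338 185  40  40 966] [359.7702 204.764 ]
14 [250 192  18  18 179] [258.0391 200.2737]
16 [385 195   7  18  97] [388.0412 203.4227]
18 [287 220  18  66 528] [295.0095 253.6875]
19 [335 225   7   7  34] [337.7941 228.2647]
20 [376 226   7   6  33] [379.3939 228.5152]
collar [0.5055 0.1318 0.024 ] [0.5181 0.1098 0.02  ] -60.2334304988689
```

The measurements agree:
- **Spindle:** about (0.503, −0.132), with the actuator yaw about 0.5°.
- **Collar:** about (0.5055, 0.132), with the lug at about −60°.

Next I'll hover over the spindle and look with the wrist camera.

```bash
cat >> h.py <<'E'
def ori(deg):
    a=np.radians(deg);x=np.array([np.cos(a),np.sin(a),0]);y=np.array([0,0,-1.]);return np.column_stack([x,y,np.cross(x,y)])
def st(tag=""):
    print(tag,"t%.2f"%ctrl.current_t(),np.array(ctrl.current_tool_pos()),"w%.2f"%(ctrl.current_grip_width()*91),"F",np.array(ctrl.current_contact_force()),"M",np.array(ctrl.current_wrist_torque()))
E
python3 - <<'E'
from h import *
ctrl.goto([0.503,-0.132,0.20],ori(90));st()
im,tp,R=snap("wrist","w1")
print(ctrl.current_q(),proj("wrist",[.503,-.132,.125],tp,R))
E
```

```text
t2.94 [ 0.5032 -0.1315  0.2   ] w91.03 F [ 0.297  -0.2164 -0.2335] M [ 0.0114  0.0134 -0.0064]
[ -21.2263   18.6423   90.1671    0.0048   71.1918 -111.2701] [251.7065 189.8706]
```

View pics/w1.png

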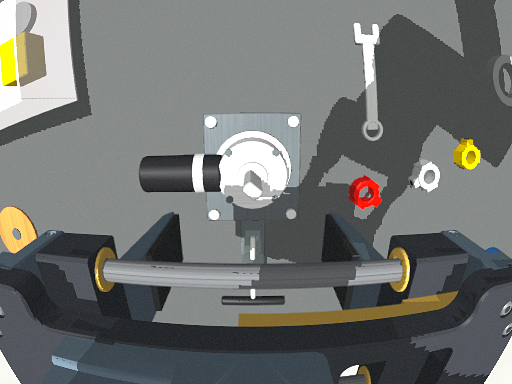

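```bash
python3 - <<'E'
from h import *
im=cv2.imread("pics/w1.png");cv2.imwrite("pics/w1z.png",cv2.resize(im[150:210,220:290],None,fx=10,fy=10,interpolation=cv2.INTER_CUBIC))
E
```

```text
(no output)
```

View pics/w1z.png

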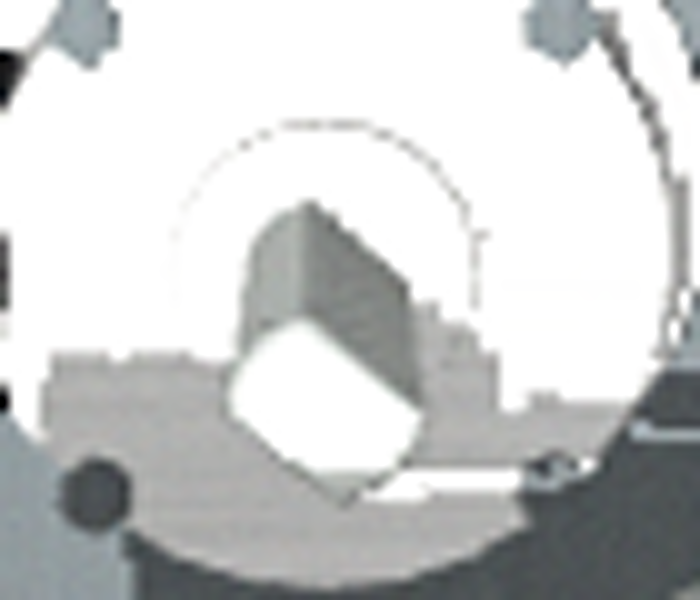

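The spindle top shows a flat edge running about 53° from world +x, so one flat's normal points at about −37°. I'll feel it with the jaws along −38°.

```bash
python3 - <<'E'
from h import *
ctrl.command_gripper(0.5)
ctrl.goto([0.503,-0.132,0.16],ori(-38));st("hov")
print(ctrl.move_l([0.503,-0.132,0.086],vel=.06,contact_N=8));st("dn")
ctrl.command_gripper(0.0);st("closed");ctrl.sleep(.3);st("closed")
E
```

```text
hov t5.83 [ 0.503  -0.132   0.1601] w45.35 F [ 0.2328 -0.0417  0.6444] M [-0.1185  0.0962 -0.0156]
False
dn t7.21 [ 0.5032 -0.1321  0.0863] w45.43 F [ 0.1454  0.3183 -0.7121] M [-0.0875  0.0995  0.059 ]
closed t7.83 [ 0.5026 -0.1318  0.086 ] w11.77 F [-2.8099  2.8659  4.3705] M [0.4229 0.6383 0.0255]
closed t8.13 [ 0.5027 -0.1318  0.086 ] w11.65 F [-3.1786  3.4432  4.8377] M [ 0.5667  0.8263 -0.0039]
```

The width is 11.7 mm, the minimum (on the flats), so the pads lie on them. I'll turn the spindle so this flat faces the key.

```bash
python3 - <<'E'
from h import *
p=[0.5027,-0.1318,0.086]
ctrl.goto(p,ori(-19));st("half")
ctrl.goto(p,ori(0.45));st("turned");print(ctrl.current_eef_rot()[:,0])
ctrl.command_gripper(0.3);st("open")
ctrl.command_gripper(0.0);ctrl.sleep(.2);st("reclosed")
E
```

```text
half t8.56 [ 0.5028 -0.1318  0.086 ] w11.98 F [-2.0833  2.0256  1.8194] M [0.2318 0.3764 0.0524]
turned t8.99 [ 0.503  -0.1318  0.086 ] w12.03 F [0.6053 1.9969 1.1831] M [0.3062 0.0127 0.0466]
[1.     0.0018 0.0005]
open t9.44 [ 0.5027 -0.1318  0.086 ] w27.35 F [-0.8989  0.3005  1.1064] M [-0.0835  0.0352  0.0377]
reclosed t10.03 [ 0.5029 -0.1318  0.086 ] w11.59 F [ 3.0943  0.7716 -1.8162] M [-0.0402 -0.445  -0.0477]
```

```bash
python3 - <<'E'
from h import *
p=[0.5028,-0.1318,0.086]
ctrl.command_gripper(0.35)
ctrl.goto(p,ori(90.45));st("rot")
ctrl.command_gripper(0.0);ctrl.sleep(.3);st("closed y")
ctrl.command_gripper(0.35);ctrl.move_l([0.5028,-0.1318,0.2],vel=.15);st("up")
im,tp,R=snap("wrist","w2")
cv2.imwrite("pics/w2z.png",cv2.resize(im[150:210,220:290],None,fx=10,fy=10,interpolation=cv2.INTER_CUBIC))
E
```

```text
rot t12.00 [ 0.5028 -0.1318  0.086 ] w31.65 F [-0.6799 -0.4892 -0.6735] M [ 0.0081  0.0263 -0.0077]
closed y t12.69 [ 0.5027 -0.1314  0.086 ] w17.43 F [0.8726 5.1328 1.9191] M [ 1.0562 -0.1157 -0.0192]
up t14.04 [ 0.5023 -0.1316  0.1992] w31.50 F [-0.9474 -0.3186 -0.3603] M [0.017  0.0269 0.0303]
```

View pics/w2z.png

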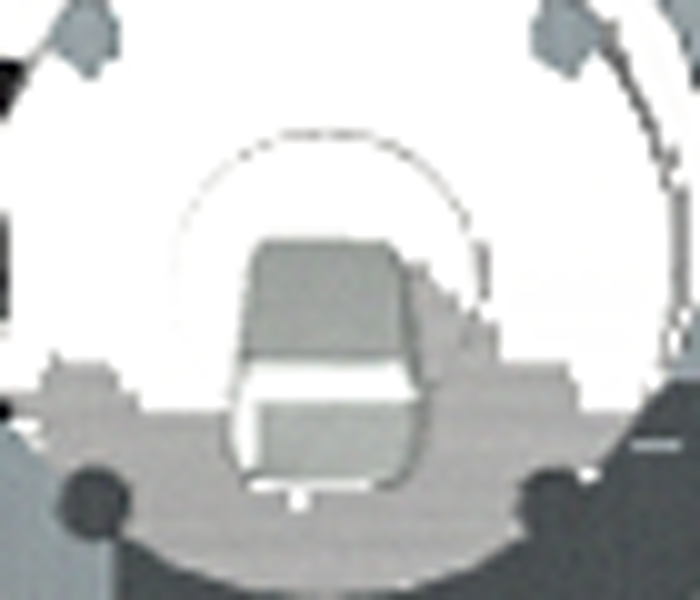

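The near flat edge is now level in the picture, at zoomed rows 362 from (245) to (415), so the flat faces the key along x. Now the collar.

```bash
python3 - <<'E'
from h import *
ctrl.command_gripper(0.8)
ctrl.goto([0.5055,0.132,0.13],ori(-60));st()
im,tp,R=snap("wrist","w3")
print(proj("wrist",[.5055,.132,.024],tp,R))
cv2.imwrite("pics/w3z.png",cv2.resize(im[120:280,160:350],None,fx=3.7,fy=3.7,interpolation=cv2.INTER_CUBIC))
E
```

```text
t17.62 [0.5056 0.1319 0.13  ] w72.86 F [-0.0522  0.2822 -0.4816] M [-0.0658  0.1686  0.0009]
[250.5494 184.3485]
```

View pics/w3z.png

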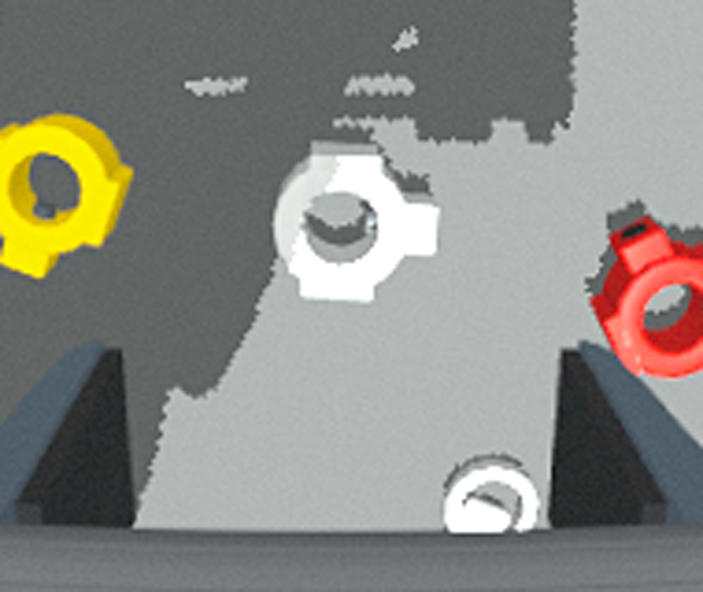

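```bash
python3 - <<'E'
from h import *
tp=np.array([0.5056,0.1319,0.13]);R=ori(-60)
f=lambda u,v,z:onz("wrist",160+u/3.7,120+v/3.7,z,tp,R)
c=f(341,227,.024);print("hole",c, "flats mid",(f(336,300,.024)+f(346,155,.024))/2)
l=f(439,232,.018);print(l,np.linalg.norm(l-c),np.degrees(np.arctan2(*(l-c)[[1,0]])))
a,b=f(301,298,.024),f(372,301,.024);print(np.degrees(np.arctan2(*(b-a)[[1,0]])),np.linalg.norm(b-a))
E
```

```text
hole [0.5093 0.1322 0.024 ] flats mid [0.5088 0.132  0.024 ]
[0.5213 0.1055 0.018 ] 0.029932708112807405 -65.7336741053557
-62.48225017368683 0.021065496109139294
```

The collar is near (0.5085, 0.132) with its lug at about −63°. I'll first squeeze it along its x to centre it, then regrip on the flats.

```bash
python3 - <<'E'
from h import *
th=np.radians(-62.8);d=np.array([np.cos(th),np.sin(th),0])
c=np.array([.5085,.132,0])+.004*d
ctrl.command_gripper(0.75)
ctrl.goto(c+[0,0,.05],ori(-62.8))
print(ctrl.move_l(c+[0,0,.005],vel=.06,contact_N=8));st("dn")
ctrl.command_gripper(0.3);ctrl.sleep(.2);st("squeeze")
E
```

```text
False
dn t19.30 [0.5105 0.1285 0.0051] w68.40 F [ 0.9298  0.3246 -1.2618] M [-0.0869  0.1581 -0.0078]
squeeze t20.27 [0.5103 0.1284 0.005 ] w27.15 F [ 0.3334 -0.319  -0.5317] M [-0.0998  0.1832  0.0226]
```

The width is 27 mm where 48 was expected, so the collar is not between the fingers. I need to look.

```bash
python3 - <<'E'
from h import *
im,tp,R=snap("wrist","w4")
s,_,_=snap("scene","s4");t,_,_=snap("top","t4")
cv2.imwrite("pics/s4z.png",np.hstack([cv2.resize(s[120:300,170:370],None,fx=2,fy=2),cv2.resize(t[120:300,180:340],None,fx=2,fy=2)]))
E
```

```text
(no output)
```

View pics/w4.png

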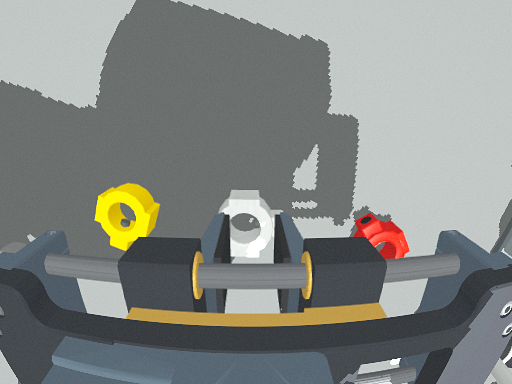

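View pics/s4z.png

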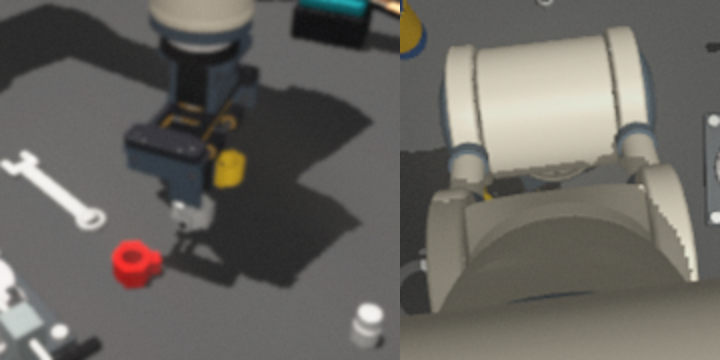

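```bash
python3 - <<'E'
from h import *
tp=np.array(ctrl.current_tool_pos());R=np.array(ctrl.current_eef_rot())
im=cv2.imread("pics/w4.png");cv2.imwrite("pics/w4z.png",cv2.resize(im[170:320,170:320],None,fx=4,fy=4,interpolation=cv2.INTER_CUBIC))
c=onz("wrist",247,225,.024,tp,R);print(c,R.T@(c-tp),proj("wrist",tp,tp,R),proj("wrist",tp+[0,0,.019],tp,R))
E
```

```text
[0.5126 0.1319 0.024 ] [-0.0021 -0.019   0.0036] [250.2555 219.859 ] [250.1167 229.9271]
```

View pics/w4z.png

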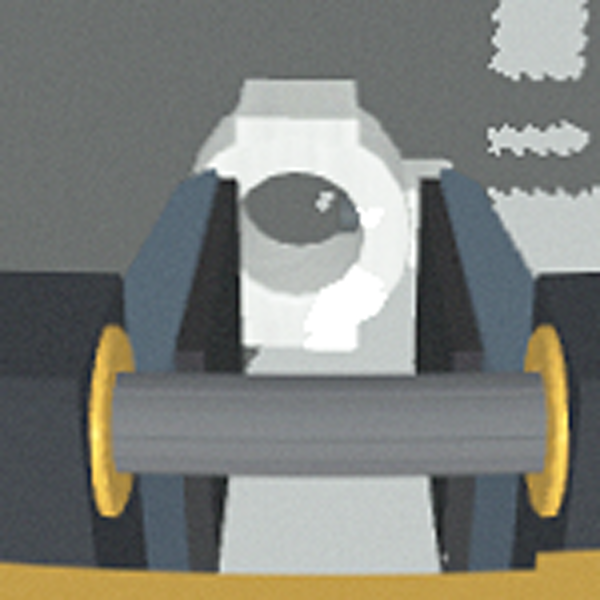

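```bash
python3 - <<'E'
from h import *
tp=np.array(ctrl.current_tool_pos());R=np.array(ctrl.current_eef_rot())
for x in (-.0136,.0136):
  for z in(-.016,.016):
    print(x,z,[ ((proj("wrist",tp+R@[x,y,z],tp,R)-170)*4).round() for y in (0,-.01,-.02,-.03)])
for y in (0,-.01,-.02,-.03): print("scene",[((proj("scene",tp+R@[.0136+w,y,z]) -[200,180])*8).round() for z in(-.016,.016) for w in (0,.014)])
s=cv2.imread("pics/s4.png");cv2.imwrite("pics/s4y.png",cv2.resize(s[180:255,220:310],None,fx=8,fy=8,interpolation=cv2.INTER_CUBIC))
E
```

```text
-0.0136 -0.016 [array([249., 278.]), array([246., 301.]), array([242., 326.]), array([239., 353.])]
-0.0136 0.016 [array([246., 117.]), array([242., 134.]), array([238., 152.]), array([233., 173.])]
0.0136 -0.016 [array([393., 278.]), array([396., 301.]), array([399., 326.]), array([402., 353.])]
0.0136 0.016 [array([396., 117.]), array([400., 134.]), array([403., 152.]), array([407., 173.])]
scene [array([452., 395.]), array([431., 425.]), array([559., 428.]), array([540., 459.])]
scene [array([453., 367.]), array([432., 398.]), array([561., 400.]), array([541., 432.])]
scene [array([454., 339.]), array([433., 370.]), array([562., 372.]), array([543., 403.])]
scene [array([455., 311.]), array([434., 341.]), array([564., 344.]), array([544., 375.])]
```

View pics/s4y.png

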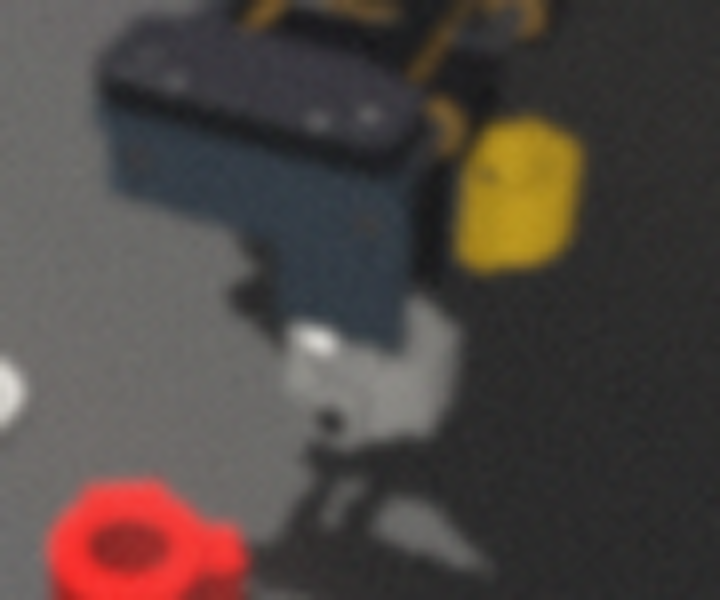

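```bash
python3 - <<'E'
from h import *
tp=np.array(ctrl.current_tool_pos());R=np.array(ctrl.current_eef_rot())
x,e=tri([ray("scene",220+405/8,180+350/8),ray("wrist",170+443/4,170+170/4,tp,R)]);print(x,e,R.T@(x-tp), ctrl.current_q())
# collar lug bottom-ish sanity
print(onz("scene",220+330/8,180+420/8,.012))
E
```

```text
[0.535  0.1198 0.0379] [np.float64(0.0003707568881958706), np.float64(0.00037075688819599296)] [ 0.0189 -0.0329  0.0179] [  7.6218  34.4808 101.0732   0.0008  44.4438  70.4241]
[0.5228 0.1055 0.012 ]
```

The camera rays and the squeeze agree: with TCP z = 0.005 the fingertips stand about 38 mm above the surface, so they are about 33 mm behind the reported TCP. They closed above the collar without touching it. I'll check the tip offset and the crossbar height again before going lower.

```bash
python3 - <<'E'
from h import *
tp=np.array(ctrl.current_tool_pos());R=np.array(ctrl.current_eef_rot())
for y in np.arange(0,-.12,-.01): print(round(y,3),[(proj("wrist",tp+R@[0,y,z],tp,R)).round(1)[1] for z in(-.02,0,.02,.04)], [ (proj("wrist",tp+R@[.0136,y,z],tp,R)-proj("wrist",tp+R@[-.0136,y,z],tp,R)).round(1)[0] for z in (-.016,.016)])
E
python3 - <<'E'
import cv2
im=cv2.imread("pics/w2.png");cv2.imwrite("pics/w2y.png",cv2.resize(im[160:384,130:390],None,fx=3,fy=2.6))
E
```

```text
0.0 [np.float64(244.2), np.float64(219.9), np.float64(193.8), np.float64(166.4)] [np.float64(35.9), np.float64(37.7)]
-0.01 [np.float64(250.2), np.float64(224.9), np.float64(197.9), np.float64(169.2)] [np.float64(37.4), np.float64(39.4)]
-0.02 [np.float64(256.6), np.float64(230.5), np.float64(202.3), np.float64(172.3)] [np.float64(39.1), np.float64(41.3)]
-0.03 [np.float64(263.6), np.float64(236.6), np.float64(207.2), np.float64(175.7)] [np.float64(40.9), np.float64(43.4)]
-0.04 [np.float64(271.2), np.float64(243.3), np.float64(212.6), np.float64(179.6)] [np.float64(42.8), np.float64(45.7)]
-0.05 [np.float64(279.5), np.float64(250.7), np.float64(218.7), np.float64(183.9)] [np.float64(44.9), np.float64(48.3)]
-0.06 [np.float64(288.6), np.float64(258.9), np.float64(225.5), np.float64(188.7)] [np.float64(47.2), np.float64(51.2)]
-0.07 [np.float64(298.7), np.float64(268.0), np.float64(233.1), np.float64(194.2)] [np.float64(49.8), np.float64(54.3)]
-0.08 [np.float64(309.7), np.float64(278.1), np.float64(241.7), np.float64(200.5)] [np.float64(52.6), np.float64(57.9)]
-0.09 [np.float64(321.9), np.float64(289.5), np.float64(251.6), np.float64(207.9)] [np.float64(55.6), np.float64(61.9)]
-0.1 [np.float64(335.3), np.float64(302.4), np.float64(262.8), np.float64(216.4)] [np.float64(58.9), np.float64(66.5)]
-0.11 [np.float64(350.2), np.float64(316.9), np.float64(275.9), np.float64(226.5)] [np.float64(62.6), np.float64(71.7)]
```

View pics/w2y.png

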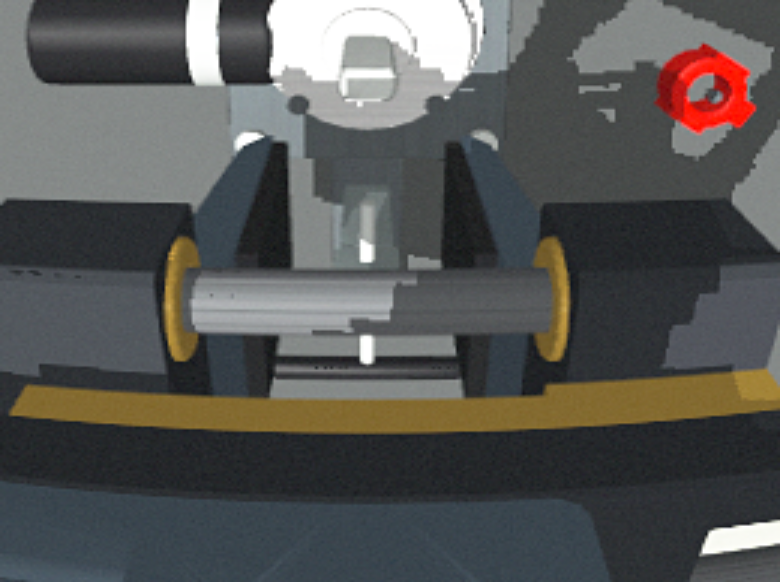

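```bash
python3 - <<'E'
from h import *
th=np.radians(-62.8);d=np.array([np.cos(th),np.sin(th),0])
c=np.array([.5085,.132,0])+.004*d
ctrl.command_gripper(0.75);st()
print(ctrl.move_l(c+[0,0,-.023],vel=.03,contact_N=5));st("dn")
im,tp,R=snap("wrist","w5");snap("scene","s5")
s=cv2.imread("pics/s5.png");cv2.imwrite("pics/s5y.png",cv2.resize(s[180:255,220:310],None,fx=8,fy=8,interpolation=cv2.INTER_CUBIC))
E
```

```text
t21.20 [0.5103 0.1284 0.005 ] w68.00 F [-0.8412 -0.7862  0.1224] M [-0.0974  0.1442  0.0299]
False
dn t22.28 [ 0.5104  0.1285 -0.0228] w68.39 F [0.2959 0.3227 0.196 ] M [-0.0382  0.1193 -0.044 ]
```

View pics/s5y.png

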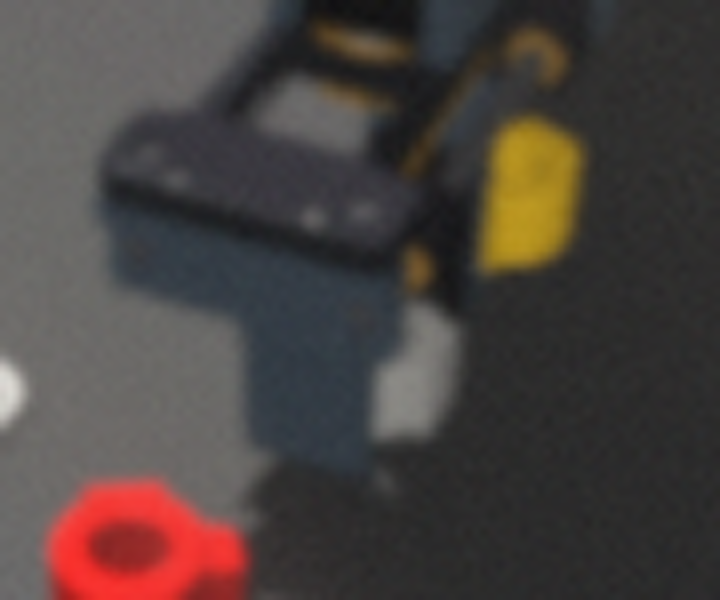

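View pics/w5.png

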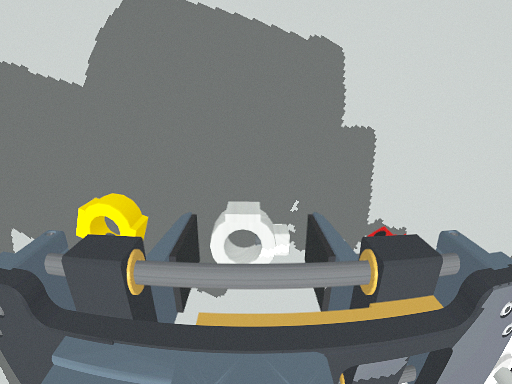

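Now the fingers straddle the collar, with the tips just above the table. Squeeze.

```bash
python3 - <<'E'
from h import *
ctrl.command_gripper(0.3);ctrl.sleep(.2);st("squeeze")
im,tp,R=snap("wrist","w6");cv2.imwrite("pics/w6z.png",cv2.resize(im[170:320,170:320],None,fx=4,fy=4,interpolation=cv2.INTER_CUBIC))
E
```

```text
squeeze t23.04 [ 0.5103  0.1284 -0.023 ] w47.10 F [ 0.9239 -0.0093  2.3695] M [-0.1855  0.1732  0.0195]
```

View pics/w6z.png

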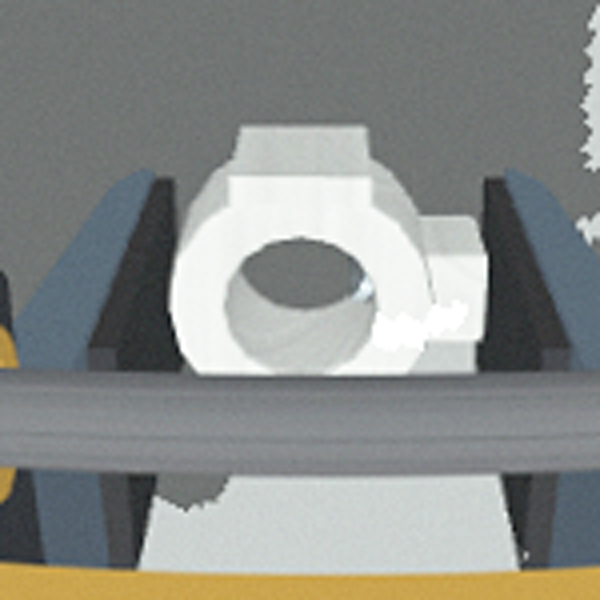

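```bash
python3 - <<'E'
from h import *
th=np.radians(-62.8);d=np.array([np.cos(th),np.sin(th),0])
tp=np.array(ctrl.current_tool_pos());R=np.array(ctrl.current_eef_rot())
c=onz("wrist",245.2,246.2,.024,tp,R);r=R.T@(c-tp);print("tool rel",r)
ax=tp-.004*d+R[:,2]*np.clip(r[2],-.006,.006);ax[2]=-.023;print(ax)
ctrl.command_gripper(0.75)
ctrl.goto(ax,ori(27.2));st("rot")
ctrl.command_gripper(0.2);ctrl.sleep(.2);st("grip")
E
```

```text
tool rel [-0.0027 -0.047   0.0014]
[ 0.5098  0.1326 -0.023 ]
rot t25.07 [ 0.5098  0.1326 -0.023 ] w68.59 F [-0.933  -0.0864 -0.6803] M [-0.0395  0.0286  0.0247]
grip t25.79 [ 0.5097  0.1326 -0.023 ] w41.53 F [-0.3305  0.2452  1.0057] M [-0.1414  0.0967 -0.0124]
```

The grip is 41.5 mm, on the flats. Lift and carry over the spindle.

```bash
python3 - <<'E'
from h import *
p=np.array(ctrl.current_tool_pos());p[2]=.13
ctrl.move_l(p,vel=.15);st("lift")
ctrl.goto([.5029,-.1313,.13],ori(90.45));st("over")
ctrl.move_l([.5029,-.1313,.112],vel=.08);ctrl.sleep(.3);st("hover")
im,tp,R=snap("wrist","w7");cv2.imwrite("pics/w7z.png",cv2.resize(im[150:300,170:340],None,fx=4,fy=4,interpolation=cv2.INTER_CUBIC))
s,_,_=snap("scene","s7");cv2.imwrite("pics/s7z.png",cv2.resize(s[190:320,70:250],None,fx=4.3,fy=4.3,interpolation=cv2.INTER_CUBIC))
E
```

```text
lift t26.96 [0.5091 0.1325 0.1293] w41.67 F [-0.975  -0.597  -2.3228] M [-0.0472  0.0329  0.0265]
over t28.45 [ 0.5029 -0.1309  0.1298] w41.68 F [-0.3665 -0.1445 -2.2487] M [0.0031 0.0365 0.0369]
hover t29.12 [ 0.5031 -0.1313  0.1123] w42.00 F [ 0.0435  0.1079 -1.143 ] M [0.0273 0.0182 0.0318]
```

View pics/w7z.png

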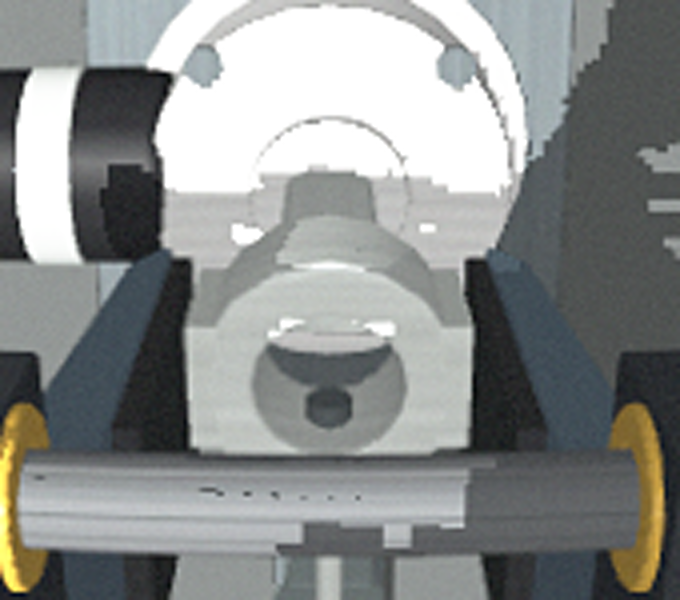

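View pics/s7z.png

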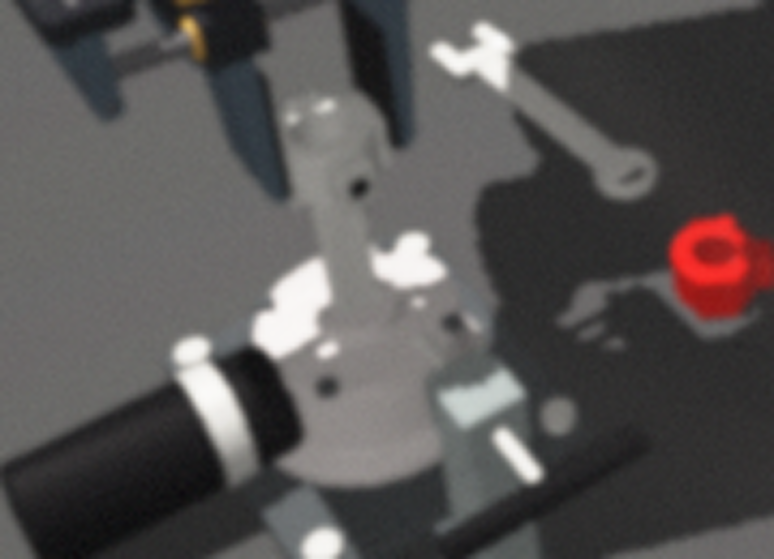

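The collar is centred over the spindle with its lug facing the key; the screw socket is at zoomed (330,408). I'll do a guarded descent.

```bash
python3 - <<'E'
from h import *
for z in (.096,.084,.072,.060):
    k=ctrl.move_l([.5029,-.1313,z],vel=.04,contact_N=7);st(f"{z} {k}")
    if k: break
E
```

```text
0.096 False t29.77 [ 0.5028 -0.1313  0.0958] w41.95 F [-0.133   0.3214 -1.8119] M [-0.0097  0.0077 -0.0112]
0.084 False t30.23 [ 0.5027 -0.1312  0.0837] w41.82 F [ 0.3242  0.9275 -1.3887] M [ 0.0282  0.0086 -0.0027]
0.072 False t30.68 [ 0.5027 -0.1312  0.0718] w41.72 F [-0.5496  0.3047 -1.6728] M [ 0.0331 -0.019   0.0542]
0.06 False t31.12 [ 0.5027 -0.1312  0.0597] w41.45 F [ 0.2883 -0.5724 -1.7764] M [-0.0497 -0.0041  0.0293]
```

```bash
python3 - <<'E'
from h import *
ctrl.sleep(.3);st()
im,tp,R=snap("wrist","w8");cv2.imwrite("pics/w8z.png",cv2.resize(im[150:300,170:340],None,fx=4,fy=4,interpolation=cv2.INTER_CUBIC))
s,_,_=snap("scene","s8");cv2.imwrite("pics/s8z.png",cv2.resize(s[220:300,110:210],None,fx=7.4,fy=7.4,interpolation=cv2.INTER_CUBIC))
f=lambda P:((proj("scene",P)-[110,220])*7.4).round()
a=np.radians(.45);X=np.array([np.cos(a),np.sin(a),0]);c=np.array([.5028,-.1312,0])
print("screw",f(c+.028*X+[0,0,.095]),"tip",f(c+.062*X+[0,0,.095]),"guide top",f(c+.09*X+[0,0,.108]),"sptop",f(c+[0,0,.125]),"collar bot/top lug edge",f(c+.028*X+[0,0,.083]),f(c+.028*X+[0,0,.101]))
E
```

```text
t31.43 [ 0.503  -0.1313  0.0601] w41.88 F [-0.8854  1.5165 -0.7556] M [ 0.0113  0.0352 -0.0288]
screw [357. 262.] tip [430. 349.] guide top [487. 384.] sptop [281.  99.] collar bot/top lug edge [364. 299.] [353. 243.]
```

View pics/w8z.png

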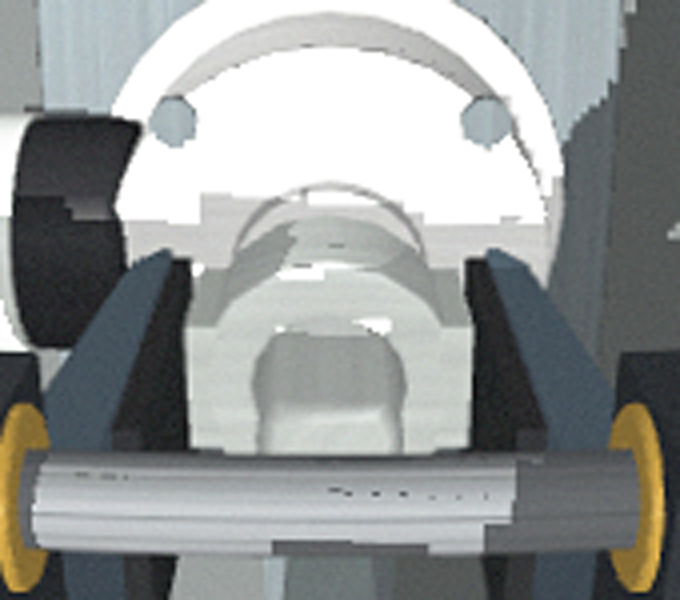

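View pics/s8z.png

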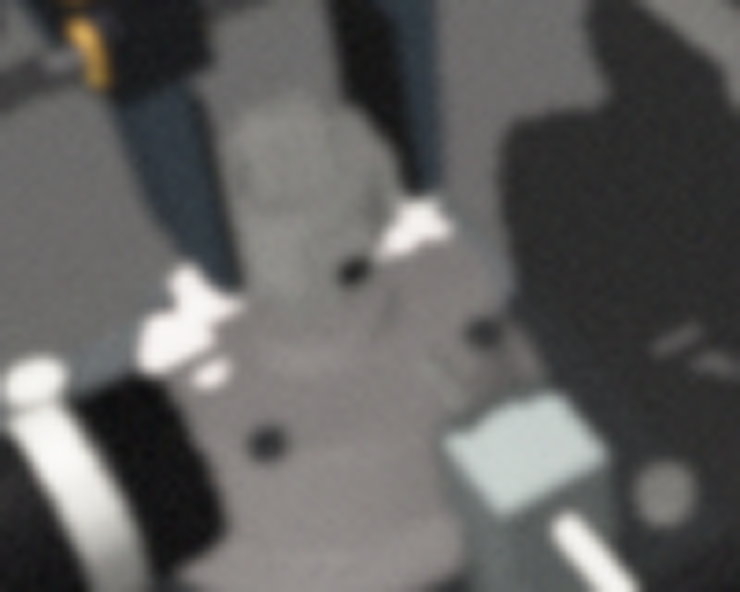

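The screw hole is at zoomed (355,270), about 8 px (2–3 mm) from the prediction (357,262), which is within the scene camera's calibration error. The guide looks lower than predicted, so I'll check the corners of fixed features to separate bias from true height.

```bash
python3 - <<'E'
from h import *
f=lambda P:((proj("scene",P)-[110,220])*7.4).round()
a=np.radians(.45);X=np.array([np.cos(a),np.sin(a),0]);Y=np.array([-X[1],X[0],0]);c=np.array([.503,-.1313,0])
print("guide",[f(c+x*X+y*Y+[0,0,.108]) for x,y in((.09,-.013),(.09,.013),(.12,.013),(.12,-.013))])
print("key exit,handle",f(c+.12*X+[0,0,.095]),f(c+.15*X+[0,0,.095]))
# back-project observed features
g=lambda u,v,z:[ (lambda p:(round((p-c)@X*1e3,1),round((p-c)@Y*1e3,1)))(onz("scene",110+u/7.4,220+v/7.4,z)) ]
print("obs guide corners",[g(u,v,.108) for u,v in((445,440),(555,395),(605,455),(505,515))])
print("key after guide",g(567,520,.095),g(632,590,.095),"spindle early",g((147.7-110)*7.4,(235.2-220)*7.4,.125))
print("screw",g(355,270,.095))
s0=cv2.imread("pics/scene0.png");cv2.imwrite("pics/s0k.png",cv2.resize(s0[220:320,110:220],None,fx=7,fy=5.9,interpolation=cv2.INTER_CUBIC))
E
```

```text
guide [array([432., 414.]), array([541., 356.]), array([615., 441.]), array([505., 503.])]
key exit,handle [566. 513.] [644. 606.]
obs guide corners [[(np.float64(98.0), np.float64(-14.4))], [(np.float64(101.4), np.float64(9.7))], [(np.float64(121.9), np.float64(9.4))], [(np.float64(122.8), np.float64(-14.6))]]
key after guide [(np.float64(121.6), np.float64(-0.8))] [(np.float64(145.1), np.float64(0.3))] spindle early [(np.float64(3.8), np.float64(-2.5))]
screw [(np.float64(29.9), np.float64(-1.4))]
```

View pics/s0k.png

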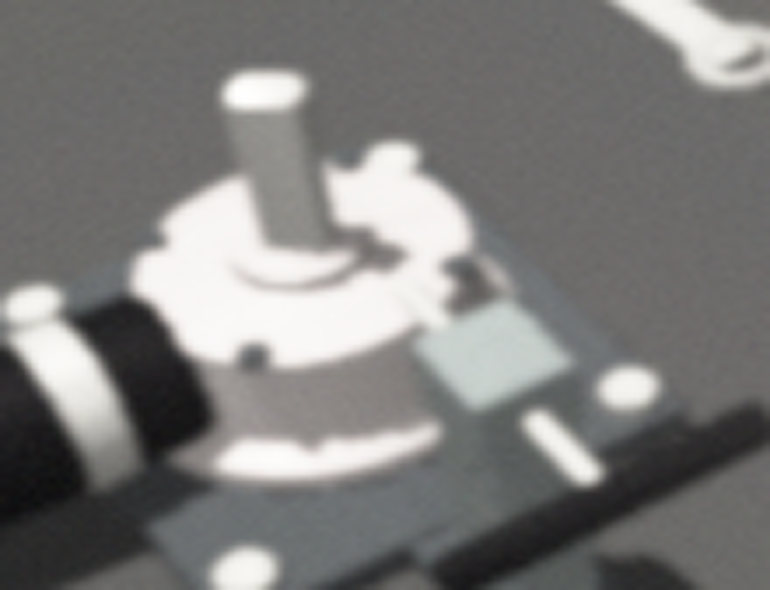

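```bash
python3 - <<'E'
from h import *
st();R=np.array(ctrl.current_eef_rot());print(R[:,0],R[:,1],np.array(ctrl.current_dq()).round(2))
ctrl.sign_off();st("signed")
E
```

```text
t31.52 [ 0.503  -0.1313  0.0601] w41.79 F [ 0.0514 -0.4548 -1.4964] M [ 0.031  -0.0372  0.0068]
[-0.0079  1.     -0.0001] [ 0.0002 -0.0001 -1.    ] [ 0.12  0.11  0.01 -0.03 -0.06 -0.09]
the job is handed in; nothing more can be done
the job is handed in; nothing more can be done
```

I handed the job in at 31.5 s, still holding the collar on the spindle at the key's height, with its set screw on the flat and facing the key. No verdict was reported.

**What I did**
- **Spindle:** I felt the flats with the jaws along −38°. The width read 11.7 mm on the flats and 17.4 mm across the round, against true sizes of 13 and 20 mm. I turned the spindle about 38° so that one flat faces the key, and the wrist picture confirmed it.
- **Collar:** I squeezed the silver collar along its lug to centre it, regripped it on its flats at 41.5 mm, and slid it down the spindle. The descent met no contact force.

**Last checks**
- The screw should be at 95 mm by the arm's readings, and the collar's underside at 83 mm, about 18 mm above the boss.
- The tool was level to about 0.01° and its yaw matched the actuator's to within 0.1°. The only force left was the collar's weight, about 1.5 N.

**What failed or disagreed**
- **Missed squeeze:** the first squeeze closed above the collar without touching it. Pictures showed the fingertips about 33 mm behind the stated TCP, so I gripped 28 mm lower. It also means I felt the spindle near its top, at about 119 mm, rather than at 105 mm.
- **Screw height in the scene camera:** it puts the screw about 3 mm below the line of the key. That camera also sees the spindle top too low, by about 4 mm, so I trusted the arm's reading, which a wrist picture supports to within about 2 mm.
- **Guide edge:** the guide's near top edge appeared about 8–11 mm further out than its given size. I could not explain that.

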